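# Clamp a glued price-card stand at the shop counter

### The job

The little wooden price-card stand has just been glued: stand it upright in the ratchet clamp, between the rubber jaw and the fixed stop, so that the clamp will squeeze its two boards together face to face, and let go of it. Then pump the clamp's trigger (move the jaw only with the trigger) until the jaw presses the stand against the stop with a light, steady grip, its spring squashed about half way and never hard, so that nothing is crushed, and finish while still holding the trigger in: the grip is lost if you let go. Leave the tins, jar, bottles and carton where they are.

Things in the scene. Friction and masses are not known exactly. Their poses are not given: they have to be found in the camera images.
- clamp: Ratchet bar clamp screwed down. Origin on the counter under the trigger's pivot; +x along the bar, the way the jaw travels; z up. In mm: steel bed x -70 to 180, 90 wide, top at z 12; cheeks x -50 to 25, y -20 to 20, top z 105; toothed bar at z 36 to 51, y -6 to 6; black fixed hand grip x -48 to -32, y -15 to 15, top z 180; grey stop on the bed, x 158 to 174, 64 wide, top z 78.
- trigger_turn (a joint): Turn of the trigger, rad: 0 at rest, 0.38 fully in (its top moves in clamp -x towards the fixed grip, 19 mm at clamp z = 145 mm). A spring returns it when let go. Pushed on its front face or squeezed towards the grip at z = 145 mm it takes 3 to 6 N, and 8 to 20 N while the jaw presses.
- trigger_front (a point): Centre of the trigger's front face (turned to the jaw and stop), 55 mm above the pivot, 30 mm below the blade's top; moves with it.
- jaw_travel (a joint): Travel of the toothed bar with the jaw towards the stop, m, 0 to 0.060. A full trigger stroke moves it on by 8 to 12 mm (teeth every 4 mm; the first few mm of a stroke may be empty). When the trigger goes back the jaw stays by a 3 N drag only; there is no lock: let go under load, the jaw's spring pushes the bar back until under 3 N are left.
- squash (a joint): Squash of the spring behind the jaw's rubber face, m: 0 free, 0.0145 fully squashed (solid). The spring has 1.2 N per mm, so the force on the stand is 1200 N/m times this value.
- jaw: The moving jaw: grey head 10 x 36 x 40 mm on the bar's end. Origin at clamp x = jaw travel, y = 0, z = 0; axes as the clamp's; the head is 40 to 50 mm ahead of it.
- face: Rubber face of the jaw, 8 x 50 x 40 mm (x, y, z), 16 to 56 mm above the counter. Its pressing surface lies 74 mm ahead (+x) of its origin: at clamp x = 74 mm + jaw travel - spring squash. At the start the gap from it to the stop is 16 to 34 mm more than the stand's thickness.
- bay (a point): Point on the top of the bed where the stand's underside centre may be put: 28 mm before the stop's face (6 mm of play behind the stand), on the clamp's centre line.
- block: The glued price-card stand, loose, light wood, about 140 g: two boards face to face, each 22 mm thick (x) and 52 wide (y), the -x one 64 mm tall, the +x one 48, so it looks like a step. Origin: centre of the underside, on the glue joint; z up. In the clamp its x lies along the clamp's x, either way round. Grip it across y (52 mm).
- tin: Food tin, 68 mm across, 60 mm tall; origin at the underside centre. A bystander; tin, jar and stand swap places.
- jar: Amber honey jar, 64 mm across, 85 mm tall; origin at the underside centre. A bystander.
- fish_tin: Flat tin, 84 mm across, 38 mm tall; origin at the underside centre. A bystander.
- bottle_a: Clear water bottle, 64 mm across, 200 mm tall; origin at the underside centre. A bystander.
- bottle_b: A second such bottle. A bystander.
- carton: Small carton, 70 x 50 x 90 mm; origin at the underside centre. A bystander.
- trigger: The clamp's black trigger blade, upright in front of the fixed grip: 10 x 28 x 78 mm. Origin on the pivot, at clamp x 0, z 95 mm; the blade runs 7 to 85 mm along its own z (up at rest), its front face 5 mm along its own +x. At rest it is 53 mm from its front face to the back of the fixed grip.
Not all that is in view belongs to the job. What is shaped like the block but pink or purple is not meant.

How it is judged (in metres and radians):
On the way, in this order (a step that is already met when the one before it is completed fails the run):
1. the stand stands upright between jaw and stop and has been let go, the jaw not yet pressing (x of block in the frame of clamp between 0.105 and 0.142 m and y of block in the frame of clamp between -0.014 and 0.014 m and z of block in the frame of clamp between 0.006 and 0.018 m and angle between the x axis of block and the x axis of clamp, either way round below 0.2 rad and angle between block's own z axis and vertical below 0.12 rad and contact force between the fingers and block below 0.3 N and contact force between face and block below 1 N), for 0.2 s.
2. the trigger has driven the jaw on until it presses the stand against the stop (contact force between face and block above 2.5 N and x of block in the frame of clamp above 0.131 m and contact force between the fingers and trigger above 1 N and value of joint trigger_turn above 0.05 rad), for 0.1 s.
At the end, for the whole second after the job is handed in: Last second: fingers press the trigger (over 1 N, in by over 0.05 rad); the face presses the stand with 5 to 15 N, and holds it within 5 mm of the stop; stand on the bed, upright within 0.12 rad, in line within 0.2 rad, within 14 mm of the centre line, not touched by the fingers (x of block in the frame of clamp between 0.105 and 0.142 m and y of block in the frame of clamp between -0.014 and 0.014 m and z of block in the frame of clamp between 0.006 and 0.018 m and angle between the x axis of block and the x axis of clamp, either way round below 0.2 rad and angle between block's own z axis and vertical below 0.12 rad and contact force between the fingers and block below 0.3 N and contact force between face and block between 5 and 15 N and x of block in the frame of clamp above 0.131 m and contact force between the fingers and trigger above 1 N and value of joint trigger_turn above 0.05 rad); the arm keeps its last pose, push and grip.
It fails at once if the stand is crushed: the jaw presses it with more than 20 N (contact force between face and block above 20 N).
It fails at once if the robot pushes the jaw itself (over 5 N) (contact force between any of the fingers, the arm and jaw above 5 N).
It fails at once if a tin, the jar, a bottle or the carton is shifted by more than 30 mm or knocked over (distance of any of tin, jar, fish_tin, bottle_a, bottle_b, carton from where it was at the start of the episode above 0.03 m or angle between any of tin, jar, fish_tin, bottle_a, bottle_b, carton's own z axis and vertical above 0.5 rad).
It also fails if it takes over 67 s, if anything falls off the work surface, if the arm or the gripper's body presses on something with over 40 N, if the wrist force passes 120 N, or if a joint passes its speed limit or range.

### The arm

A 6-joint arm with a two-finger parallel gripper is mounted at the origin on the work surface. World frame = base frame: x ahead of the robot, y to its left, z up, the work surface at z = 0. Lengths are in mm, angles in degrees, forces in N, time in s.
With the tool pointing down it reaches from about 350 to 850 mm from the base axis. Payload 8.1 kg.
Tool frame: the origin (TCP) lies at the centre of the arm's flange, where the gripper is bolted on; the fingertips stand 173 mm ahead of it and the grasp point (between the pads) lies 155 mm ahead of it; z points along the fingers, y is the line along which they close (so a half turn about z gives the same grasp; the last joint's range is limited). The gripper opens to 85 mm and grips with 20 to 120 N. Pads are 22 mm wide; open, the fingers measure 114 mm over their backs; the gripper's body (76 mm by 85 mm) begins 54 mm behind the grasp point. The pads swing forward as they close: fully open they stand 13 mm farther back than shut.
Start: joints at [-75.195, 7.471, 85.268, -0, 87.261, -4.893], TCP at [202.261, -564.887, 404.692] pointing down, gripper open.
Joint ranges: [-169.43, 169.43], [-51.17, 129.36], [1.28, 143.12], [-76.62, 256.62], [0, 156.53], [-152.29, 152.29]. Speed limits (degrees/s): [136.94, 136.94, 159.86, 180, 180, 180].

### API

Orientations are given as [roll, pitch, yaw] about the fixed x, y, z axes, in that order (R = Rz(yaw) Ry(pitch) Rx(roll)).
In Python, from bench import * gives the robot as it stands.
- The arm moves only by the shell command python3 -m jog 'ROWS' [FORCE]. ROWS is text: rows parted by semicolons, each of 7 numbers parted by spaces: the shift along the tool's x, y, z scaled (see below), then the turn, a rotation vector about the tool's x, y, z scaled (see below), then the closure, from -1 (fully open) to 1 (shut). In form: tx ty tz wx wy wz hand; .... A call has 1 to 5 rows; each row shifts and turns the commanded pose from where the row before left it, along the tool's axes as they then stand; what a row does not reach is not made up. The controller multiplies each number of a shift by 0.1 m and each number of a turn by 60 degrees. A row lasts 1/8 s, in which the tool goes at most 62.5 mm and 10.7 degrees, less where a joint would pass 70% of its speed; a pose out of reach is approached as far as the arm can. A call with a number of a shift or a turn outside -1 to 1 is refused whole. A call with a gripper value outside its range is refused whole. The fingers move at their own pace and stop on an object; FORCE is the grip in N (left out, the last holds). Time passes only in rows, so rows that do not move let the fingers close. It gives the time, the measured TCP pose, the force, the opening and the grip force at its end, in the units of the state.
- sense(): the state, without advancing time (a new reading comes with each control period).
- snapshot(name): name is "side" or "top"; returns a dict with "img" (400x640x3 uint8, red, green, blue), "fx", "fy", "cx", "cy" (pixels), "extrinsics" (4x4, takes a point from camera to world coordinates). Camera axes: x right, y down, z forward; pixel columns grow to the right and rows downward; lengths in mm; the calibration is good to about 2 mm. A picture is of the moment at which its call begins. There is no depth.
- hand_in(): hands the job in; it is judged then, once.
The state is a dict: "time": time; "joint_pos": joint angles; "qd": joint speeds; "joint_efforts": joint torques, N m; "tool_pos": TCP position; "tcp_rot": TCP orientation; "ft_force": force on the tool from outside, world axes, zero at the start; "wrist_torque": the same for the moment, N m; "finger_gap": finger opening in mm; "grip_force": force on a finger pad.
Only numpy, scipy, OpenCV 4.12 (cv2) and the standard library are available. Lean on these libraries where they do the work, as an engineer would, in place of code of your own. Each camera call takes 0.05 s, during which the arm holds its last target. There are 200 camera calls.

## Working session

There is one attempt and no reset: what is moved stays moved. The work goes in short steps, Python scripts to look and compute and a shell command to move; the robot and the scene stay as the last step left them, time stands still between calls to the robot, and variables do not carry over. Pictures are saved under pics/ and viewed, at most 10 in all, crops included, and the job is handed in when it is done.

```bash
mkdir -p pics; ls; python3 - <<'E'
from bench import *
import cv2,numpy as np
s=sense();print(s)
for n in("side","top"):
    d=snapshot(n);cv2.imwrite(f"pics/{n}0.png",d["img"][:,:,::-1]);print(n,d["fx"],d["fy"],d["cx"],d["cy"],np.round(d["extrinsics"],4).tolist())
E
```

```text
pics
{'time': 0.0, 'joint_pos': array([-7.51949244e+01,  7.51554451e+00,  8.53297447e+01, -6.58288266e-04,
        8.72610863e+01, -4.89173367e+00]), 'qd': array([ 0.1115154 ,  0.09220725, -0.07992031, -0.0546879 ,  0.0270985 ,
       -0.0903345 ]), 'joint_efforts': array([ 1.78582603e-03, -5.69405937e+01, -5.00548697e+01,  6.47084971e-05,
        1.49154622e-02, -4.48071873e-06]), 'tool_pos': array([ 202.19882255, -564.65925189,  403.63511964]), 'tcp_rot': array([-1.79893956e+02, -8.41588860e-03,  1.96968335e+01]), 'ft_force': array([ 0.12502634, -1.25271996,  0.1046419 ]), 'wrist_torque': array([0.02463882, 0.00858674, 0.03512874]), 'grip_force': 0.0, 'finger_gap': 85.08910030239106}
side 419.4114916896427 419.4114916896427 317.74451206930917 198.9499100198061 [[-0.9703, -0.1796, 0.1617, 347.2861], [-0.2415, 0.7481, -0.6181, 917.6112], [-0.01, -0.6388, -0.7693, 1130.4551], [0.0, 0.0, 0.0, 1.0]]
top 480.1433887497853 480.1433887497853 321.2106801603127 200.26229412122242 [[-0.0038, -0.9819, 0.1893, 263.8787], [-0.9999, 0.0066, 0.0137, 88.8245], [-0.0147, -0.1892, -0.9818, 1593.7326], [0.0, 0.0, 0.0, 1.0]]
```

View pics/side0.png

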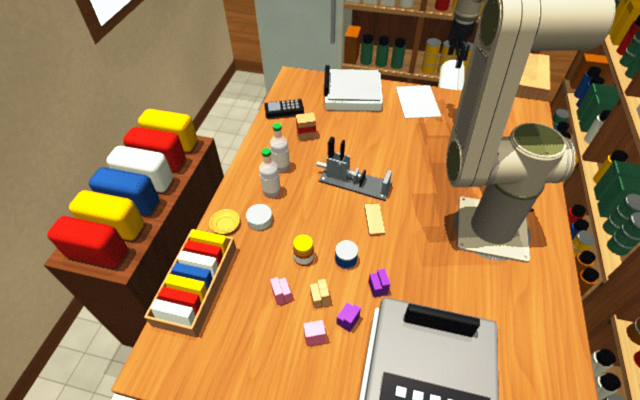

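View pics/top0.png

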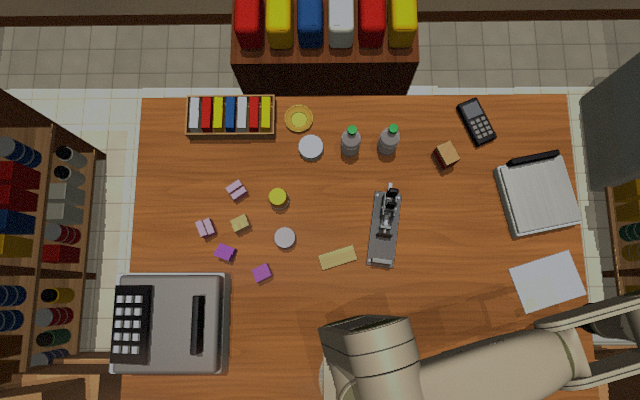

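```bash
cat > h.py <<'E'
from bench import *
import cv2,numpy as np
def cast(d,u,v,z):
    E=np.array(d["extrinsics"]);r=E[:3,:3]@[(u-d["cx"])/d["fx"],(v-d["cy"])/d["fy"],1]
    return E[:3,3]+r*(z-E[2,3])/r[2]
def proj(d,P):
    E=np.array(d["extrinsics"]);q=(np.atleast_2d(P)-E[:3,3])@E[:3,:3]
    return np.c_[d["fx"]*q[:,0]/q[:,2]+d["cx"],d["fy"]*q[:,1]/q[:,2]+d["cy"]]
def crop(d,x,y,w,h,k): return cv2.resize(d["img"][y:y+h,x:x+w,::-1],None,fx=k,fy=k,interpolation=cv2.INTER_CUBIC)
E
python3 - <<'E'
from h import *
s=snapshot("side");t=snapshot("top")
a=np.hstack([crop(s,310,130,90,75,4),crop(t,355,175,75,100,3)[:300,:225]])
b=np.hstack([crop(s,260,265,90,75,4),crop(t,195,170,75,100,3)[:300,:225]])
cv2.imwrite("pics/c1.png",np.vstack([a,b]))
for d,n in((s,"side"),(t,"top")):
    hsv=cv2.cvtColor(d["img"],cv2.COLOR_RGB2HSV)
    x0,y0,w,h=(300,270,40,45) if n=="side" else (222,205,35,35)
    print(n,hsv[y0+h//2-3:y0+h//2+4:3,x0+w//2-3:x0+w//2+4:3].tolist(),hsv[y0,x0])
E
```

```text
side [[[28, 82, 254], [25, 103, 252], [27, 92, 253]], [[28, 82, 254], [27, 100, 247], [29, 70, 253]], [[28, 83, 253], [24, 119, 241], [28, 84, 255]]] [ 16 178 242]
top [[[24, 96, 162], [24, 93, 161], [24, 95, 161]], [[24, 94, 163], [24, 97, 161], [26, 88, 163]], [[26, 87, 161], [21, 101, 161], [28, 80, 165]]] [ 14 161 146]
```

View pics/c1.png

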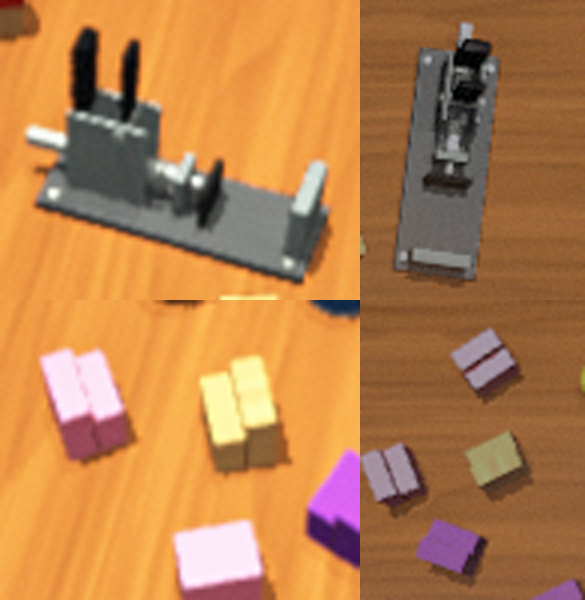

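```bash
cat > m.py <<'E'
from h import *
s=snapshot("side");t=snapshot("top")
def bl(d,pts,off,k,z): return np.array([cast(d,off[0]+(u+.5)/k-.5,off[1]+(v+.5)/k-.5,z) for u,v in pts])
c=bl(t,[(60,48),(138,60),(115,278),(37,270)],(355,175),3,12)
print("bed top",c.round(1).tolist()); print([round(np.linalg.norm(c[i]-c[(i+1)%4])) for i in range(4)])
x=(c[2]+c[3]-c[0]-c[1]);print("yaw",np.degrees(np.arctan2(x[1],x[0])),"centre",c.mean(0))
c=bl(s,[(36,202),(302,281),(328,210)],(310,130),4,12);print("bed side",c.round(1).tolist())
f=bl(s,[(230,362),(262,355),(275,398),(247,402)],(260,265),4,64);print("tall",f.round(1).tolist())
f=bl(s,[(201,378),(230,372),(245,430),(215,440)],(260,265),4,48);print("low",f.round(1).tolist())
for d,n in((s,"side"),(t,"top")):
    hsv=cv2.cvtColor(d["img"],cv2.COLOR_RGB2HSV)
    x0,y0,w,h=(300,270,40,45) if n=="side" else (222,205,35,35)
    m=np.zeros(hsv.shape[:2],np.uint8);m[y0:y0+h,x0:x0+w]=cv2.inRange(hsv[y0:y0+h,x0:x0+w],(20,50,60),(35,150,255))
    cs,_=cv2.findContours(m,cv2.RETR_EXTERNAL,cv2.CHAIN_APPROX_NONE);q=max(cs,key=cv2.contourArea)
    print(n,cv2.boundingRect(q),cv2.minAreaRect(q),cv2.contourArea(q))
    if n=="top":
        b=cv2.boxPoints(cv2.minAreaRect(q)); print(np.array([cast(d,*p,56) for p in b]).round(1).tolist())
E
python3 m.py
```

```text
bed top [[600.5, -68.9, 12.0], [586.2, -155.7, 12.0], [344.6, -122.3, 12.0], [353.6, -37.8, 12.0]]
[88, 244, 85, 249]
yaw 172.47031792545764 centre [471.21219015 -96.17241608  12.        ]
bed side [[600.6, -67.2, 12.0], [355.2, -31.2, 12.0], [344.3, -118.6, 12.0]]
tall [[449.3, 558.5, 64.0], [430.7, 549.4, 64.0], [416.7, 573.4, 64.0], [433.0, 579.9, 64.0]]
low [[466.3, 567.3, 48.0], [449.3, 559.3, 48.0], [431.5, 591.8, 48.0], [448.2, 602.1, 48.0]]
side (310, 279, 19, 22) ((319.0, 289.5000305175781), (19.402849197387695, 16.73495864868164), 75.96376037597656) 257.5
top (231, 214, 18, 18) ((239.27395629882812, 222.6027374267578), (12.579608917236328, 16.883159637451172), 65.55604553222656) 174.5
[[495.9, 409.9, 56.0], [518.6, 360.5, 56.0], [480.9, 342.6, 56.0], [458.4, 391.8, 56.0]]
```

```bash
python3 - <<'E'
from h import *
s=snapshot("side");t=snapshot("top")
def bl(d,pts,off,k,z): return np.array([cast(d,off[0]+(u+.5)/k-.5,off[1]+(v-300+.5)/k-.5,z) for u,v in pts])
for n,p,z in(("tall",[(230,362),(262,355),(275,398),(247,402)],64),("low",[(201,378),(230,372),(245,430),(215,440)],48)):
    f=bl(s,p,(260,265),4,z);print(n,f.round(1).tolist(),f.mean(0).round(1))
hsv=cv2.cvtColor(t["img"],cv2.COLOR_RGB2HSV)
m=np.zeros(hsv.shape[:2],np.uint8);m[205:240,222:257]=cv2.inRange(hsv[205:240,222:257],(20,50,60),(35,150,255))
cv2.imwrite("pics/m.png",np.hstack([cv2.resize(m[205:240,222:257],None,fx=10,fy=10,interpolation=0)[:,:,None].repeat(3,2),crop(t,222,205,35,35,10)]))
E
```

```text
tall [[500.7, 352.8, 64.0], [479.8, 342.0, 64.0], [463.2, 372.8, 64.0], [481.5, 380.4, 64.0]] [481.3 362.   64. ]
low [[520.1, 361.7, 48.0], [501.0, 352.1, 48.0], [479.8, 393.7, 48.0], [498.3, 406.1, 48.0]] [499.8 378.4  48. ]
```

View pics/m.png

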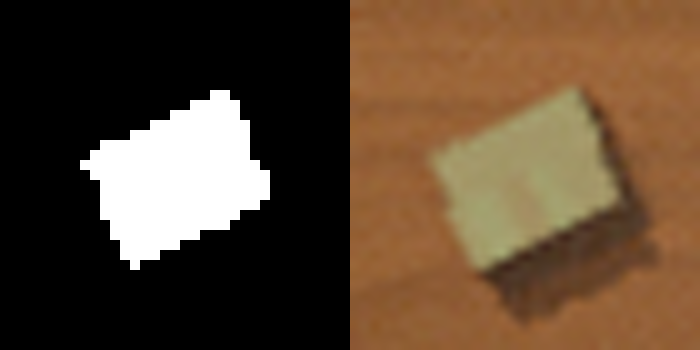

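```bash
python3 - <<'E'
from h import *
t=snapshot("top")
g=lambda u,v,z:cast(t,222+(u+.5)/10-.5,205+(v+.5)/10-.5,z)
a,b,c,d=g(82,155,48),g(225,88,48),g(130,270,64),g(270,205,64)
print(np.round([a,b,c,d],1).tolist()); y=(a-b)+(c-d)
print("ydir",np.degrees(np.arctan2(y[1],y[0])),np.linalg.norm(a-b),np.linalg.norm(c-d),np.linalg.norm((a+b-c-d)/2),"centre",(a+b+c+d)/4)
for P in ([480,378,0],):print(sense()["tool_pos"])
E
```

```text
[[498.1, 409.1, 48.0], [520.0, 362.9, 48.0], [458.3, 389.1, 64.0], [479.1, 344.5, 64.0]]
ydir 115.17499214397384 51.08801394194592 49.182514080555535 47.49242533028717 centre [488.87464455 376.41680079  56.        ]
[ 202.25336722 -564.87185198  404.60963573]
```

```bash
cat > go.py <<'E'
import sys
from h import *
from scipy.spatial.transform import Rotation as R
def go(p,yaw):
    s=sense();q=R.from_euler("xyz",s["tcp_rot"],degrees=True)
    d=q.inv().apply(np.array(p)-s["tool_pos"]);w=(q.inv()*R.from_euler("xyz",[180,0,yaw],degrees=True)).as_rotvec(degrees=True)
    print("t",round(s["time"],2),"at",s["tool_pos"].round(1),s["tcp_rot"].round(2),"shift",(d/100).round(3),"turn",(w/60).round(4),"dist",np.linalg.norm(d).round(1))
if __name__=="__main__": a=list(map(float,sys.argv[1:]));go(a[:3],a[3])
E
for i in 1 2; do python3 -m jog '0.42 -0.344 0 0 0 0 -1;0.42 -0.344 0 0 0 0 -1;0.42 -0.344 0 0 0 0 -1;0.42 -0.344 0 0 0 0 -1;0.42 -0.344 0 0 0 0 -1'; done; python3 go.py 490 374.5 330 25
```

```text
time: 1.08
tool_pos: [342.6, -330.6, 404.9]
tcp_rot: [180.0, -0.0, 19.7]
ft_force: [0.8, 0.6, -0.7]
finger_gap: 85.2
grip_force: 0.0
time: 1.7
tool_pos: [482.4, -97.7, 405.1]
tcp_rot: [180.0, -0.0, 19.7]
ft_force: [1.3, -1.0, 0.5]
finger_gap: 85.5
grip_force: 0.0
t 1.7 at [482.4 -97.7 405.1] [ 1.7996e+02 -4.0000e-02  1.9700e+01] shift [ 1.663 -4.421  0.749] turn [ 0.0007 -0.0006 -0.0884] dist 478.2
```

```bash
for i in 1 2; do python3 -m jog '0.166 -0.442 0.07 0 0 0 -1;0.166 -0.442 0.07 0 0 0 -1;0.166 -0.442 0.07 0 0 0 -1;0.166 -0.442 0.07 0 0 0 -1;0.166 -0.442 0.07 0 0 0 -1' >/dev/null; done; python3 -m jog '0 0 0 0 0 -0.088 -1;0 0 0 0 0 0 -1'; python3 go.py 490 374.5 300 25; python3 - <<'E'
from h import *
s=snapshot("side");t=snapshot("top");p=sense()["tool_pos"]
print(proj(s,[[490,374.5,56],p]),proj(t,[[490,374.5,56],p]))
cv2.imwrite("pics/g1.png",np.hstack([crop(s,280,230,80,100,5),crop(t,200,185,80,100,5)]))
E
```

```text
time: 3.2
tool_pos: [488.8, 373.1, 334.3]
tcp_rot: [180.0, 0.0, 25.0]
ft_force: [-0.5, -0.2, 0.8]
finger_gap: 85.6
grip_force: 0.0
t 3.2 at [488.8 373.1 334.3] [1.7999e+02 3.0000e-02 2.5010e+01] shift [ 0.017 -0.007  0.343] turn [0.0002 0.0006 0.0002] dist 34.4
[[318.95510107 288.97126165]
 [318.60738783 231.24856379]] [[239.8148375  222.10496606]
 [221.70519862 207.3352065 ]]
```

View pics/g1.png

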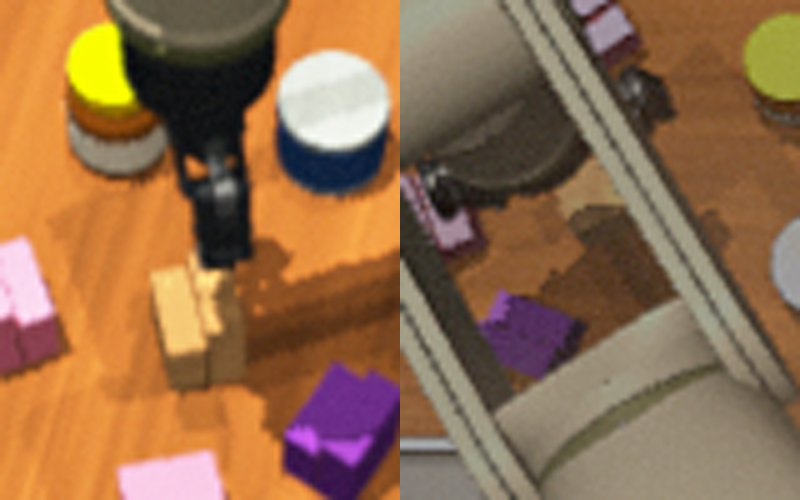

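```bash
python3 -m jog '0.017 -0.007 0.5 0 0 0 -1;0 0 0.5 0 0 0 -1;0 0 0.25 0 0 0 -1;0 0 0.193 0 0 0 -1;0 0 0 0 0 0 -1'; python3 -m jog '0 0 0 0 0 0 0.2;0 0 0 0 0 0 0.5;0 0 0 0 0 0 0.8;0 0 0 0 0 0 0.8;0 0 0 0 0 0 0.8' 30;python3 -m jog '0 0 0 0 0 0 0.8;0 0 0 0 0 0 0.8;0 0 -0.2 0 0 0 0.8;0 0 -0.5 0 0 0 0.8;0 0 -0.5 0 0 0 0.8'; python3 - <<'E'
from h import *
s=snapshot("side");t=snapshot("top")
cv2.imwrite("pics/g2.png",crop(s,280,210,80,100,5))
E
```

```text
time: 3.92
tool_pos: [490.0, 373.3, 189.2]
tcp_rot: [180.0, 0.1, 24.9]
ft_force: [-0.1, 0.4, -0.7]
finger_gap: 85.3
grip_force: 0.0
time: 4.55
tool_pos: [491.1, 374.6, 192.4]
tcp_rot: [-180.0, -0.2, 25.0]
ft_force: [-0.5, -0.2, 6.1]
finger_gap: 51.9
grip_force: 32.9
time: 5.18
tool_pos: [489.9, 373.8, 312.5]
tcp_rot: [180.0, 0.0, 25.0]
ft_force: [-1.2, 0.4, -0.9]
finger_gap: 51.8
grip_force: 32.0
```

View pics/g2.png

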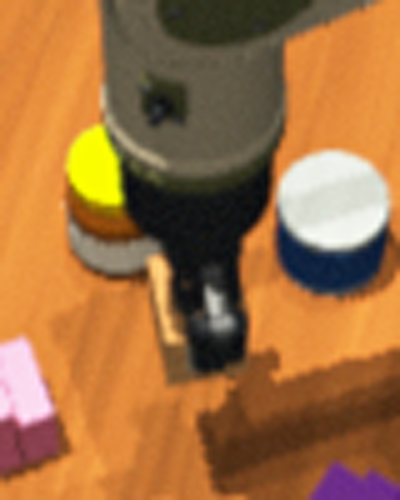

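```bash
python3 - <<'E'
from h import *
t=snapshot("top");s=snapshot("side")
g=lambda u,v,z:cast(t,355+(u+.5)/3-.5,175+(v+.5)/3-.5,z)
C=np.array([471.5,-95]);a=np.radians(172.3);ex=np.array([np.cos(a),np.sin(a)]);ey=np.array([-ex[1],ex[0]])
f=lambda P:(np.round(P,1).tolist(),"clamp",np.round([(P[:2]-C)@ex+55,(P[:2]-C)@ey],1).tolist())
for n,u,v,z in(("stop-x L",53,249,78),("stop-x R",112,253,78),("stop+x L",50,262,78),("stop+x R",110,267,78),("face L",65,188,56),("face R",110,189,56),("face- L",66,175,56)):print(n,f(g(u,v,z)))
print("bay",C+75*ex,"trig",C-50*ex)
for u,v in((290,207),(318,163),(326,170),(300,208)): print("side stop",f(cast(s,310+(u+.5)/4-.5,130+(v+.5)/4-.5,78)))
E
python3 go.py 397 -85 370 25
```

```text
stop-x L ([371.6, -49.7, 78.0], 'clamp', [160.1, -31.5])
stop-x R ([367.1, -111.2, 78.0], 'clamp', [156.3, 30.0])
stop+x L ([358.1, -46.3, 78.0], 'clamp', [173.9, -33.1])
stop+x R ([352.6, -108.6, 78.0], 'clamp', [171.0, 29.4])
face L ([438.0, -66.1, 56.0], 'clamp', [92.0, -24.2])
face R ([436.7, -114.1, 56.0], 'clamp', [86.9, 23.6])
face- L ([452.0, -67.5, 56.0], 'clamp', [78.0, -24.6])
bay [397.17626002 -84.95103609] trig [ 521.04915999 -101.69930927]
side stop ([376.0, -53.4, 78.0], 'clamp', [155.2, -28.5])
side stop ([360.1, -109.7, 78.0], 'clamp', [163.4, 29.5])
side stop ([352.3, -103.1, 78.0], 'clamp', [172.1, 24.0])
side stop ([367.7, -54.2, 78.0], 'clamp', [163.3, -26.5])
t 5.38 at [490.7 374.3 313.1] [-179.97   -0.23   24.98] shift [-2.787  3.767 -0.582] turn [-0.0005 -0.0039 -0.0003] dist 472.2
```

```bash
for i in 1 2; do python3 -m jog '-0.279 0.377 -0.058 0 0 0 0.8;-0.279 0.377 -0.058 0 0 0 0.8;-0.279 0.377 -0.058 0 0 0 0.8;-0.279 0.377 -0.058 0 0 0 0.8;-0.279 0.377 -0.058 0 0 0 0.8' >/dev/null; done; python3 -m jog '0 0 0 0 0 0.134 0.8;0 0 0 0 0 0.134 0.8;0 0 0 0 0 0.134 0.8;0 0 0 0 0 0.135 0.8;0 0 0 0 0 0 0.8'; python3 go.py 397.2 -85 300 -7.2
```

```text
time: 7.25
tool_pos: [396.1, -85.4, 367.0]
tcp_rot: [-180.0, 0.2, -7.2]
ft_force: [-0.2, -0.6, -1.1]
finger_gap: 51.6
grip_force: 32.3
t 7.25 at [396.1 -85.4 367. ] [-1.7997e+02  1.6000e-01 -7.1900e+00] shift [ 0.013 -0.005  0.67 ] turn [-0.0006  0.0026  0.0001] dist 67.0
```

```bash
python3 -m jog '0.01 -0.005 0.4 0 0 0 0.8;0 0 0.4 0 0 0 0.8;0 0 0 0 0 0 0.8'; python3 - <<'E'
from h import *
s=snapshot("side");t=snapshot("top")
cv2.imwrite("pics/p1.png",np.hstack([crop(s,310,120,95,90,5)[:450,:475],crop(t,345,185,65,90,5)]))
E
```

```text
time: 7.62
tool_pos: [395.7, -84.5, 284.7]
tcp_rot: [-179.9, 0.5, -7.1]
ft_force: [0.6, 0.2, -0.8]
finger_gap: 51.8
grip_force: 32.2
```

View pics/p1.png

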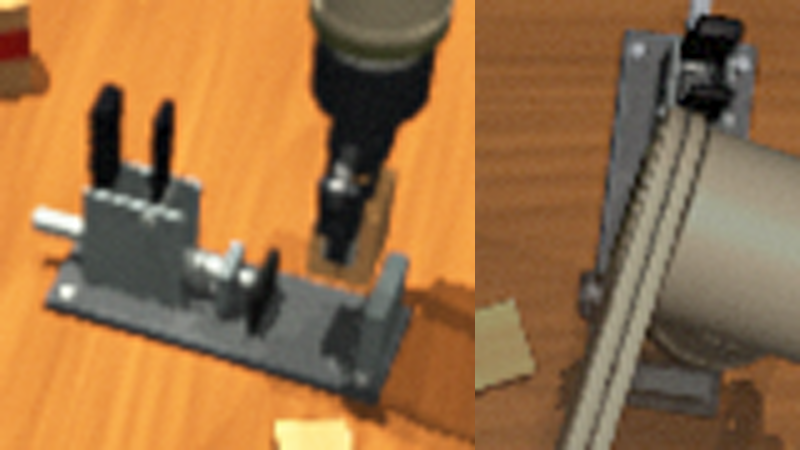

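```bash
python3 - <<'E'
from h import *
s=snapshot("side")
C=np.array([471.5,-95]);a=np.radians(172.6);ex=np.array([np.cos(a),np.sin(a)]);ey=np.array([-ex[1],ex[0]])
for u,v in((310,270),(372,290)):
    P=cast(s,310+(u+.5)/5-.5,120+(v+.5)/5-.5,94.5);print(P.round(1),"clamp",(P[:2]-C)@ex+55,(P[:2]-C)@ey)
E
python3 go.py 397 -85 202 -7.2
```

```text
[415.2 -65.   94.5] clamp 114.66802916292949 -22.50122880237877
[372.  -56.5  94.5] clamp 158.64394915766957 -25.354968039913324
t 7.78 at [398.1 -85.4 289.9] [ 1.7998e+02 -8.0000e-02 -7.1600e+00] shift [-0.013 -0.002  0.879] turn [ 0.0003 -0.0013  0.0006] dist 87.9
```

```bash
python3 -m jog '0.06 0 0.1 0 0 0 0.8;0 0 0.3 0 0 0 0.8;0 0 0.3 0 0 0 0.8;0 0 0.14 0 0 0 0.8;0 0 0 0 0 0 0.8';python3 -m jog '0 0 0 0 0 0 0.8'; python3 - <<'E'
from h import *
s=snapshot("side");print(sense()["tool_pos"],sense()["ft_force"])
cv2.imwrite("pics/p2.png",crop(s,310,120,95,90,5))
E
```

```text
time: 8.4
tool_pos: [404.1, -86.1, 204.5]
tcp_rot: [180.0, -0.0, -7.2]
ft_force: [0.6, -0.4, -0.6]
finger_gap: 51.7
grip_force: 32.6
time: 8.52
tool_pos: [404.2, -86.1, 205.1]
tcp_rot: [180.0, -0.1, -7.2]
ft_force: [0.8, -0.2, -2.3]
finger_gap: 51.7
grip_force: 32.6
[404.11090122 -86.11664216 205.10262913] [ 1.57969404  0.1497365  -1.41805751]
```

View pics/p2.png

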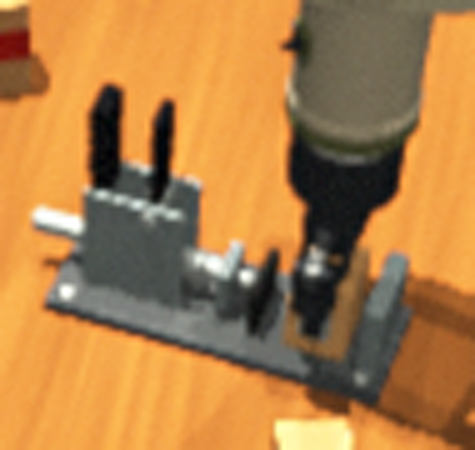

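```bash
python3 -m jog '0 0 0.015 0 0 0 0.8;0 0 0 0 0 0 0.8';python3 -m jog '0 0 0.015 0 0 0 0.8;0 0 0 0 0 0 0.8'; python3 -m jog '0 0 0.015 0 0 0 0.8;0 0 0 0 0 0 0.8'
```

```text
time: 8.82
tool_pos: [403.7, -86.0, 203.1]
tcp_rot: [180.0, -0.0, -7.2]
ft_force: [0.3, 0.7, -1.0]
finger_gap: 51.7
grip_force: 32.6
time: 9.07
tool_pos: [403.9, -86.0, 203.0]
tcp_rot: [180.0, 0.0, -7.2]
ft_force: [-10.1, 3.1, 19.9]
finger_gap: 51.9
grip_force: 34.9
time: 9.32
tool_pos: [404.2, -86.1, 202.8]
tcp_rot: [180.0, 0.0, -7.2]
ft_force: [-18.4, 4.9, 36.6]
finger_gap: 51.7
grip_force: 36.9
```

```bash
python3 -m jog '0 0 -0.028 0 0 0 0.8;0 0 0 0 0 0 0.8'; python3 -m jog '0 0 0 0 0 0 0.3;0 0 0 0 0 0 0;0 0 0 0 0 0 -1;0 0 0 0 0 0 -1;0 0 0 0 0 0 -1'; python3 -m jog '0 0 -0.3 0 0 0 -1;0 0 -0.4 0 0 0 -1;0 0 -0.5 0 0 0 -1;0 0 -0.5 0 0 0 -1;0 0 0 0 0 0 -1'; python3 - <<'E'
from h import *
s=snapshot("side");t=snapshot("top")
cv2.imwrite("pics/p3.png",np.hstack([crop(s,310,120,95,90,5),crop(t,345,185,65,90,5)]))
E
```

```text
time: 9.57
tool_pos: [403.7, -86.0, 202.9]
tcp_rot: [180.0, -0.0, -7.2]
ft_force: [-0.6, -0.9, 3.7]
finger_gap: 51.7
grip_force: 33.0
time: 10.2
tool_pos: [403.4, -85.9, 202.4]
tcp_rot: [-180.0, 0.0, -7.2]
ft_force: [0.4, 0.7, -0.2]
finger_gap: 85.6
grip_force: 0.0
time: 10.82
tool_pos: [404.8, -86.4, 377.5]
tcp_rot: [179.9, -0.5, -7.2]
ft_force: [0.3, -0.3, -1.1]
finger_gap: 85.2
grip_force: 0.0
```

View pics/p3.png

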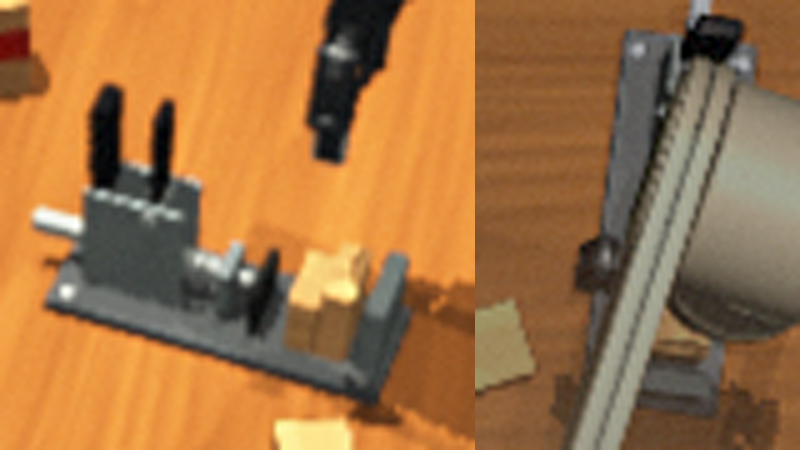

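```bash
python3 go.py 486.4 -96.9 318 -7.4; python3 - <<'E'
from h import *
s=snapshot("side")
C=np.array([471.5,-95]);a=np.radians(172.6);ex=np.array([np.cos(a),np.sin(a)]);ey=np.array([-ex[1],ex[0]])
for n,u,v,z in(("blk L",288,343,12),("blk R",349,360,12),("trig front top near",170,101,180),("trig back",160,101,180),("grip top",120,88,180),("grip back",98,90,180)):
    P=cast(s,310+(u+.5)/5-.5,120+(v+.5)/5-.5,z);print(n,"clamp",(P[:2]-C)@ex+55,(P[:2]-C)@ey)
E
```

```text
t 10.93 at [403.7 -86.  372.8] [ 1.7999e+02 -6.0000e-02 -7.2400e+00] shift [0.834 0.004 0.549] turn [ 0.0002 -0.0009  0.0026] dist 99.8
blk L clamp 105.05086947091033 -18.975457003136075
blk R clamp 149.67578262131747 -18.923078297358682
trig front top near clamp -0.8087798403804669 12.723063805345534
trig back clamp -7.038812997894084 10.363276531911186
grip top clamp -36.35734914470022 12.98614062480805
grip back clamp -49.46406911599499 5.90096107845674
```

```bash
python3 -m jog '0.42 0 0 0 0 0 1;0.414 0.004 0 0 0 0 1;0 0 0 0 0 0 1;0 0 0.3 0 0 0 1;0 0 0.25 0 0 0 1' 40; python3 -m jog '0 0 0 0 0 0 1;0.1 0 0 0 0 0 1;0 0 0 0 0 0 1'; python3 go.py 510.2 -100 318 -7.4; python3 - <<'E'
from h import *
s=snapshot("side");t=snapshot("top")
cv2.imwrite("pics/t1.png",np.hstack([crop(s,315,100,80,90,5),crop(t,360,160,80,90,5)]))
E
```

```text
time: 11.6
tool_pos: [485.1, -96.6, 315.2]
tcp_rot: [-180.0, 0.2, -7.2]
ft_force: [-0.2, -0.4, 0.3]
finger_gap: -0.2
grip_force: 0.0
time: 11.98
tool_pos: [497.2, -98.3, 319.2]
tcp_rot: [180.0, -0.1, -7.2]
ft_force: [0.2, -0.1, 0.0]
finger_gap: -0.1
grip_force: 0.0
t 11.97 at [497.2 -98.3 319.2] [ 1.7998e+02 -1.5000e-01 -7.2400e+00] shift [ 0.131 -0.     0.012] turn [ 0.0004 -0.0024  0.0027] dist 13.2
```

View pics/t1.png

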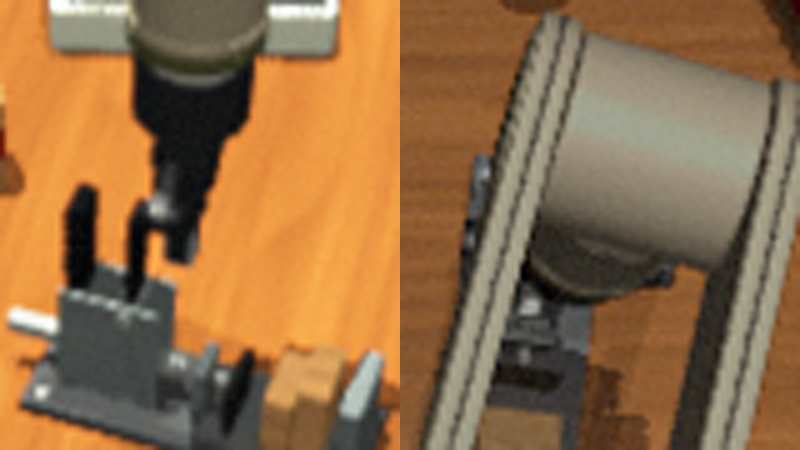

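```bash
f(){ grep -E "tool_pos|ft_force"|tr '\n' ' ';echo; }
python3 -m jog '0.08 0 0 0 0 0 1;0 0 0 0 0 0 1'|f; python3 -m jog '0.04 0 0 0 0 0 1;0 0 0 0 0 0 1'|f; python3 -m jog '0.04 0 0 0 0 0 1;0 0 0 0 0 0 1'|f; python3 -m jog '0.04 0 0 0 0 0 1;0 0 0 0 0 0 1'|f;python3 -m jog '0.04 0 0 0 0 0 1;0 0 0 0 0 0 1'|f
```

```text
tool_pos: [504.7, -99.2, 318.0] ft_force: [0.1, 0.2, -1.0] 
tool_pos: [508.3, -99.7, 317.7] ft_force: [0.5, 0.4, 0.9] 
tool_pos: [512.2, -100.2, 317.7] ft_force: [-0.0, 0.0, -0.2] 
tool_pos: [516.0, -100.7, 317.7] ft_force: [-3.9, 1.0, 2.7] 
tool_pos: [519.9, -101.2, 317.6] ft_force: [-4.7, 0.0, 3.7]
```

```bash
cat > jaw.py <<'E'
from h import *
s=snapshot("side")
C=np.array([471.5,-95]);a=np.radians(172.6);ex=np.array([np.cos(a),np.sin(a)]);ey=np.array([-ex[1],ex[0]])
W=lambda x,y,z:np.r_[C+(x-55)*ex+y*ey,z]
v=cv2.cvtColor(s["img"],cv2.COLOR_RGB2HSV)[:,:,2].astype(np.uint8)
u=cv2.resize(v[155:195,345:392],None,fx=4,fy=4,interpolation=cv2.INTER_CUBIC)
m=cv2.inRange(u,0,45);n,l,st,c=cv2.connectedComponentsWithStats(m)
for i in sorted(range(1,n),key=lambda i:-st[i,4])[:2]: print("dark",(c[i]/4+[345,155]).round(2),st[i,4])
# wood block mask
h=cv2.cvtColor(s["img"],cv2.COLOR_RGB2HSV)[155:205,360:395];m=cv2.inRange(h,(8,60,90),(32,255,255))
n,l,st,c=cv2.connectedComponentsWithStats(m)
for i in sorted(range(1,n),key=lambda i:-st[i,4])[:1]: print("wood",(c[i]+[360,155]).round(2),st[i])
for z in(16,36,56):
    print(z,[int(cv2.getRectSubPix(v,(1,1),tuple(map(float,proj(s,W(x,-22,z))[0])))[0,0]) for x in range(60,162,3)])
q=sense();print(round(q["time"],2),q["tool_pos"].round(1),q["ft_force"].round(1))
E
python3 jaw.py
```

```text
dark [362.8  179.22] 898
dark [354.25 190.33] 387
wood [377.58 176.64] [   0    0   35   50 1251]
16 [67, 74, 74, 73, 71, 51, 36, 39, 53, 69, 71, 73, 73, 77, 92, 113, 121, 120, 121, 123, 116, 104, 116, 125, 124, 120, 118, 128, 120, 97, 80, 74, 73, 76]
36 [67, 56, 51, 51, 52, 46, 31, 18, 19, 35, 57, 70, 73, 76, 98, 116, 123, 124, 120, 121, 120, 118, 120, 127, 126, 126, 126, 129, 127, 107, 78, 62, 69, 75]
56 [63, 56, 52, 58, 68, 58, 39, 26, 21, 16, 21, 47, 67, 82, 114, 154, 158, 160, 165, 164, 153, 126, 120, 123, 128, 131, 131, 130, 125, 110, 92, 77, 71, 75]
13.38 [ 519.8 -101.2  317.6] [-4.9  0.1  2.7]
```

```bash
f(){ grep -E "tool_pos|ft_force"|tr '\n' ' ';echo; }
for i in 1 2 3; do python3 -m jog '0.04 0 0 0 0 0 1;0 0 0 0 0 0 1'|f;done; python3 jaw.py
```

```text
tool_pos: [523.7, -101.7, 317.4] ft_force: [-5.4, -1.1, 2.7] 
tool_pos: [527.4, -102.2, 317.0] ft_force: [-5.7, -1.0, 1.5] 
tool_pos: [531.1, -102.7, 316.5] ft_force: [-5.8, -0.7, -0.7] 
dark [364.59 179.6 ] 863
dark [353.02 190.18] 388
wood [377.69 176.67] [   0    0   35   50 1251]
16 [62, 55, 59, 68, 74, 74, 73, 61, 46, 39, 50, 67, 73, 78, 93, 115, 120, 120, 121, 123, 115, 102, 114, 126, 130, 130, 129, 131, 121, 98, 80, 73, 75, 74]
36 [67, 70, 70, 59, 54, 58, 60, 46, 28, 18, 19, 34, 62, 73, 99, 117, 123, 125, 125, 124, 121, 119, 123, 128, 130, 132, 133, 134, 127, 106, 78, 61, 68, 74]
56 [69, 69, 69, 57, 50, 58, 68, 65, 42, 23, 20, 15, 24, 59, 112, 156, 158, 161, 165, 165, 160, 144, 126, 128, 129, 131, 130, 130, 127, 112, 94, 76, 70, 76]
14.18 [ 531.1 -102.7  316.5] [-6.7 -1.1 -1.1]
```

```bash
f(){ grep -E "tool_pos|ft_force"|tr '\n' ' ';echo; }
python3 -m jog '0.02 0 0 0 0 0 1;0 0 0 0 0 0 1'|f; python3 jaw.py|grep -E "dark|^36"; python3 -m jog '-0.11 0 0 0 0 0 1;-0.11 0 0 0 0 0 1;0 0 0 0 0 0 1;0 0 0 0 0 0 1'|f;python3 jaw.py|grep -E "dark|^36"; python3 -m jog '0.04 0 0 0 0 0 1;0.04 0 0 0 0 0 1;0.04 0 0 0 0 0 1;0.04 0 0 0 0 0 1;0.04 0 0 0 0 0 1'|f;python3 jaw.py|grep -E "dark|^36"
```

```text
tool_pos: [532.9, -102.8, 316.2] ft_force: [-6.7, -0.5, -2.0] 
dark [364.77 179.72] 860
dark [353.09 190.15] 387
36 [59, 68, 73, 63, 55, 55, 58, 52, 32, 21, 18, 23, 51, 70, 99, 119, 124, 124, 122, 121, 119, 117, 121, 129, 131, 130, 130, 132, 127, 107, 78, 64, 68, 74]
tool_pos: [512.2, -100.2, 318.2] ft_force: [-0.3, 0.8, 1.0] 
dark [364.74 179.81] 855
dark [362.04 192.86] 220
36 [59, 66, 73, 63, 57, 57, 60, 51, 31, 18, 15, 25, 51, 69, 98, 118, 124, 124, 122, 123, 121, 118, 119, 128, 130, 127, 126, 125, 121, 105, 77, 63, 68, 73]
tool_pos: [531.4, -102.8, 316.5] ft_force: [-7.6, -0.3, -1.0] 
dark [366.08 180.68] 576
dark [354.84 190.72] 290
36 [54, 51, 54, 64, 71, 70, 54, 52, 56, 54, 42, 25, 14, 27, 80, 115, 123, 123, 121, 123, 119, 118, 122, 129, 132, 133, 132, 131, 125, 108, 76, 65, 68, 74]
```

```bash
f(){ grep -E "tool_pos|ft_force"|tr '\n' ' ';echo; }
python3 -m jog '0.02 0 0 0 0 0 1;0 0 0 0 0 0 1'|f; python3 -m jog '-0.11 0 0 0 0 0 1;-0.11 0 0 0 0 0 1;0 0 0 0 0 0 1;0 0 0 0 0 0 1'|f;python3 jaw.py|grep -E "^36"; python3 -m jog '0.04 0 0 0 0 0 1;0.04 0 0 0 0 0 1;0.04 0 0 0 0 0 1;0.04 0 0 0 0 0 1;0.04 0 0 0 0 0 1'|f;python3 -m jog '0.02 0 0 0 0 0 1;0 0 0 0 0 0 1'|f;python3 jaw.py|grep -E "wood|^36"
```

```text
tool_pos: [533.2, -103.0, 316.1] ft_force: [-7.8, -0.5, -1.1] 
tool_pos: [512.2, -100.1, 318.1] ft_force: [-0.7, 0.4, -0.1] 
36 [56, 53, 49, 58, 66, 66, 57, 52, 54, 57, 50, 31, 17, 25, 78, 115, 124, 123, 121, 122, 121, 117, 119, 126, 128, 129, 126, 125, 121, 105, 76, 65, 67, 72]
tool_pos: [531.4, -102.7, 316.5] ft_force: [-8.0, -0.1, -1.4] 
tool_pos: [533.2, -103.0, 316.1] ft_force: [-6.5, -2.0, -1.8] 
wood [377.86 176.7 ] [   0    0   35   50 1240]
36 [53, 50, 48, 51, 51, 53, 65, 70, 62, 58, 59, 59, 55, 35, 24, 51, 98, 123, 125, 122, 122, 123, 120, 115, 123, 127, 130, 131, 131, 128, 118, 94, 79, 75]
```

```bash
f(){ grep -E "tool_pos|ft_force"|tr '\n' ' ';echo; }
python3 -m jog '-0.11 0 0 0 0 0 1;-0.11 0 0 0 0 0 1;0 0 0 0 0 0 1;0 0 0 0 0 0 1'|f; python3 -m jog '0.06 0 0 0 0 0 1;0.06 0 0 0 0 0 1;0 0 0 0 0 0 1'|f; for i in 1 2 3 4; do python3 -m jog '0.02 0 0 0 0 0 1;0 0 0 0 0 0 1'|f;done;python3 jaw.py|grep -E "wood|^36"
```

```text
tool_pos: [512.2, -100.2, 318.1] ft_force: [-0.6, -0.1, -0.9] 
tool_pos: [524.3, -101.8, 317.6] ft_force: [-5.0, 0.0, 3.7] 
tool_pos: [525.9, -102.0, 317.5] ft_force: [-5.7, -0.7, 3.2] 
tool_pos: [527.7, -102.3, 317.2] ft_force: [-6.3, -0.7, 2.4] 
tool_pos: [529.4, -102.5, 316.9] ft_force: [-6.8, -0.8, 1.9] 
tool_pos: [531.2, -102.8, 316.6] ft_force: [-9.2, -1.1, 1.7] 
wood [377.98 176.67] [   0    0   35   50 1233]
36 [54, 47, 47, 51, 51, 49, 48, 52, 61, 67, 66, 57, 52, 56, 43, 28, 35, 73, 110, 121, 123, 124, 125, 123, 109, 119, 129, 133, 131, 132, 130, 116, 93, 78]
```

```bash
f(){ grep -E "tool_pos|ft_force"|tr '\n' ' ';echo; }
for i in 1 2; do python3 -m jog '0.012 0 0 0 0 0 1;0 0 0 0 0 0 1;0 0 0 0 0 0 1'|f;done;python3 jaw.py|grep -E "wood|^36"; python3 -m jog '-0.11 0 0 0 0 0 1;-0.105 0 0 0 0 0 1;0 0 0 0 0 0 1;0 0 0 0 0 0 1'|f;python3 jaw.py|grep -E "wood|^36"
```

```text
tool_pos: [532.2, -102.9, 316.4] ft_force: [-8.2, -1.1, 1.0] 
tool_pos: [533.2, -103.0, 316.2] ft_force: [-9.1, -1.4, -0.2] 
wood [378.03 176.64] [   0    0   35   50 1229]
36 [52, 52, 49, 53, 53, 49, 46, 45, 61, 69, 66, 58, 53, 57, 42, 28, 35, 72, 113, 119, 122, 123, 124, 122, 109, 119, 127, 130, 131, 131, 131, 117, 91, 78]
tool_pos: [512.9, -100.2, 317.8] ft_force: [-2.5, 0.3, 1.3] 
wood [377.99 176.7 ] [   0    0   35   50 1230]
36 [51, 51, 49, 50, 50, 46, 49, 61, 69, 71, 65, 57, 53, 57, 46, 30, 33, 70, 110, 122, 125, 124, 121, 119, 105, 117, 123, 125, 127, 128, 131, 114, 89, 77]
```

```bash
f(){ grep -E "tool_pos|ft_force"|tr '\n' ' ';echo; }
python3 -m jog '-0.02 0 0 0 0 0 1;0 0 0 0 0 0 1'|f; python3 -m jog '0.05 0 0 0 0 0 1;0.04 0 0 0 0 0 1;0 0 0 0 0 0 1'|f; for i in 1 2 3 4 ; do python3 -m jog '0.02 0 0 0 0 0 1;0 0 0 0 0 0 1;0 0 0 0 0 0 1'|f;done;python3 jaw.py|grep -E "wood|^36"
```

```text
tool_pos: [511.2, -100.1, 317.9] ft_force: [0.5, -1.0, 0.1] 
tool_pos: [519.8, -101.2, 317.8] ft_force: [-7.4, 0.2, 5.1] 
tool_pos: [521.6, -101.5, 317.7] ft_force: [-8.0, 0.4, 7.0] 
tool_pos: [523.4, -101.7, 317.6] ft_force: [-9.0, 1.1, 5.8] 
tool_pos: [525.2, -102.0, 317.4] ft_force: [-8.8, 0.4, 5.9] 
tool_pos: [527.1, -102.2, 317.2] ft_force: [-10.0, 0.3, 4.6] 
wood [377.96 176.68] [   0    0   35   50 1233]
36 [53, 48, 49, 51, 51, 48, 48, 49, 47, 55, 63, 67, 66, 57, 45, 29, 32, 73, 113, 121, 122, 121, 121, 121, 107, 119, 126, 130, 131, 129, 130, 115, 92, 77]
```

```bash
python3 -m jog '0 0 0 0 0 0 1;0 0 0 0 0 0 1;0 0 0 0 0 0 1;0 0 0 0 0 0 1;0 0 0 0 0 0 1'|grep -E "time|tool_pos|ft_force";python3 jaw.py|grep -E "wood|^36"; python3 -c "
from bench import *
print(hand_in())"
```

```text
time: 23.5
tool_pos: [527.1, -102.2, 317.2]
ft_force: [-9.3, 0.2, 4.4]
wood [377.98 176.63] [   0    0   35   50 1230]
36 [53, 51, 50, 52, 52, 47, 47, 50, 48, 56, 66, 68, 66, 58, 43, 29, 33, 74, 113, 122, 123, 121, 120, 120, 109, 119, 128, 130, 131, 132, 130, 115, 92, 78]
the job is handed in; nothing more can be done
None
```

I stood the stand upright in the clamp and pumped the jaw until it pressed the stand against the stop. I then handed the job in at 23.5 s with the trigger still held in. I estimate the grip at 7–11 N from the trigger force and the side camera, and the hand-in gave no verdict.

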